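Put away the capped steel lengths, tube from solid

TASK

The capped steel lengths lying in the timber cradle all look the same, but some are hollow tube and some are solid bar: judge each by its weight as you lift it, then lay every hollow one flat on the floor of the bin with the cut-away front and every solid one flat on the floor of the low tray with the end handles. Leave the wooden forming block, the tape, the discs, the hammer and the dolly where they lie.

Things in the scene. Friction and masses are not known exactly. Their poses are not given: they have to be found in the camera images.
- cradle: Fixed cradle: two pale notched timber bearers, 310 mm long (its y axis), 20 mm thick, 42 mm high, standing at x = -32 and +32 mm on a 6 mm ply base; between them 44 mm is free for the fingers down to the ply. Origin: centre of its underside, on the bench. Four bays, 78 mm apart, hold three steel lengths and the wooden forming block, one each, in any order; all lie along the cradle's x axis.
- bay_0 (a point): Middle of the floor of the first bay (34 mm wide notches at cradle y = -117 mm), 30 mm above the bench. A steel length lying in a bay has the middle of its underside at the bay's point, within 4 mm. It is 25 x 25 mm square steel, 132 mm long, with black plastic caps (28 mm square, 20 mm long) pushed on both ends. Grip it across its 25 mm width at the middle, between the bearers.
- bay_1 (a point): The same point of the second bay (cradle y = -39 mm). The caps hide whether a length is tube or solid: a hollow one weighs 0.20 to 0.27 kg, a solid one 0.62 to 0.70 kg. There is at least one of each kind.
- bay_2 (a point): The same point of the third bay (cradle y = +39 mm).
- bay_3 (a point): The same point of the fourth bay (cradle y = +117 mm).
- forming_block: Half-round hardwood block without caps, 120 x 27 mm and 29.5 mm high, lying in one of the four bays. Origin: middle of its underside, so it is within 5 mm of the point of the bay it lies in. It stays there.
- scoop_bin: Fixed grey sheet-metal bin for the hollow lengths, 202 mm long in x and 176 mm wide in y, 2 mm walls; back and rear part of the sides 52 mm high, front (its -x side) and front part of the sides cut down to 26 mm. Origin: centre of its underside, on the bench. It may stand left or right of the cradle.
- scoop_bin_liner: Black rubber liner that covers the bin's floor (197 x 171 mm), fixed. Origin: centre of its underside; its top lies 5 mm above the bench and is level.
- flat_tray: Fixed plain steel tray for the solid lengths, 250 mm long in x and 176 mm wide in y, 2 mm walls, 30 mm high all round with a rolled rim, and a small bow handle at each end. Origin: centre of its underside, on the bench. It stands on the other side of the cradle from the bin.
- flat_tray_liner: Black rubber liner that covers the tray's floor (245 x 171 mm), fixed. Origin: centre of its underside; its top lies 5 mm above the bench and is level.
- body_hammer: Hammer, 300 mm long, lying on the bench beyond the cradle; bystander. Origin under its middle.
- dolly: Steel panel dolly, about 100 x 52 mm and 31 mm high, lying beyond the cradle; bystander. Origin under its body.
- tape_roll: Roll of masking tape, 100 mm across, 25 mm high, between robot and cradle on the left; bystander. Origin: centre of its underside.
- grinding_discs: Stack of worn grinding discs, 100 mm across, 13 mm high, between robot and cradle on the right; bystander. Origin: centre of its underside.

How it is judged:
By the outcome, as a careful person would: the job done as asked, in the order asked, and still so for the second after the job is handed in, with the robot touching nothing.
It also fails if it takes over 69 s, if anything falls off the work surface, if the arm or the gripper's body presses on something with over 40 N, if the wrist force passes 120 N, or if a joint passes its speed limit or range.

ROBOT

A 6-joint arm with a two-finger parallel gripper is mounted at the origin on the work surface. World frame = base frame: x ahead of the robot, y to its left, z up, the work surface at z = 0. Lengths are in mm, angles in rad, forces in N, time in s.
With the tool pointing down it reaches from about 275 to 1000 mm from the base axis. Payload 8.4 kg.
Tool frame: the origin (TCP) lies at the very end of the fingers, on their centre line; the grasp point (between the pads) lies 19 mm behind it; z points along the fingers, y is the line along which they close (so a half turn about z gives the same grasp; the last joint's range is limited). The gripper opens to 85 mm and grips with 20 to 120 N. Pads are 22 mm wide; open, the fingers measure 114 mm over their backs; the gripper's body (76 mm by 85 mm) begins 54 mm behind the grasp point. The pads swing forward as they close: fully open they stand 13 mm farther back than shut.
Start: joints at [-1.275, 0.353, 1.633, -0, 1.155, -0.002], TCP at [183.385, -597.493, 231.281] pointing down, gripper open.
Joint ranges: [-2.63, 2.63], [-0.92, 2.1], [0.06, 2.66], [-1.3, 4.44], [0, 2.69], [-3.02, 3.02]. Speed limits (rad/s): [2.22, 2.22, 2.79, 3.14, 3.14, 3.14].

INTERFACE

Orientations are given as [roll, pitch, yaw] about the fixed x, y, z axes, in that order (R = Rz(yaw) Ry(pitch) Rx(roll)).
In Python, from rig import r, vision gives the robot as it stands. The module is installed in compiled form; this text tells all that it offers.
- The arm moves only by the tool play_rows, never from a script. Its argument "steps" is a list of rows, each an object with "delta_pos": the shift along the tool's x, y, z in cm, a list of three; "yaw": the turn about the tool's z in rad; "jaw": the opening in per cent of the stroke, from 0 (shut) to 100 (fully open). A call has exactly 8 rows; each row is the pose to reach, as a shift and turn from the pose commanded when the call began, along the tool's axes at that moment; what a row does not reach only later rows make up. A row lasts 1/10 s, in which the tool goes at most 50 mm and 8.59 degrees, less where a joint would pass 70% of its speed; a pose out of reach is approached as far as the arm can. A call with a gripper value outside its range is refused whole. The fingers move at their own pace and stop on an object; "grip_force" is the grip in N (left out, the last holds). Time passes only in rows, so rows that repeat a pose let the fingers close, or fill a call up. It gives the time, the measured TCP pose, the force, the opening and the grip force at its end, in the units of the state.
- r.sense(): the state, without advancing time (a new reading comes with each control period).
- vision.grab_frame(name): name is "side" or "top"; returns (picture, depth): 400x640x3 uint8, red, green, blue; 400x640 float32, mm along the optical axis (not along the pixel's ray), 0 where there is no reading.
- vision.calibration(name): a dict with "mtx" (3x3 intrinsics, pixels), "k1" (the pictures are not rectified: a ray, as slopes to the right and down, at radius r is drawn at 1 + k1 r^2 times it, then the intrinsics apply), "extrinsics" (4x4, takes a point from camera to world coordinates). Camera axes: x right, y down, z forward; pixel columns grow to the right and rows downward; lengths in mm; the calibration is good to about 2 mm. A picture is of the moment at which its call begins. calibration takes no time and is no camera call.
- r.sign_off(): hands the job in; it is judged then, once.
Trained networks look in the newest picture that a camera, given by its name, has taken for a name from the list of things; names that differ only in an ending like _2 or _b are one class to them, and where a whole thing is asked for, a point or a joint stands for the part that bears it (a point fixed in the world has none). Each returns a list of dicts, best first, with "conf" (0 to 1); they miss things now and then, are a little off and sometimes report something else, mostly with a low value. They report only what shows in the picture. A call takes as long as a camera call.
- vision.cut_out(camera, thing): "region" (400x640 bool, what is visible of it) and "uv" ([column, row] in pixels, amid what is visible of it).
- vision.landmark_of(camera, thing): "uv" ([column, row] in pixels: a listed point, or the origin of a listed thing).
The state is a dict: "clock": time; "qpos": joint angles; "qvel": joint speeds; "joint_efforts": joint torques, N m; "eef_pos": TCP position; "tcp_rot": TCP orientation; "contact_force": force on the tool from outside, world axes, zero at the start; "wrist_torque": the same for the moment, N m; "opening": opening from 0.0 (shut) to 1.0 (fully open); "grasp_force": force on a finger pad.
Only numpy, scipy, OpenCV 4.12 (cv2) and the standard library are available. Lean on these libraries where they do the work, as an engineer would, in place of code of your own. Each camera call takes 0.05 s, during which the arm holds its last target. There are 200 camera calls.

## Working session

There is one attempt and no reset: what is moved stays moved. The work goes in short steps, Python scripts to look and compute and a tool call to move; the robot and the scene stay as the last step left them, time stands still between calls to the robot, and variables do not carry over. Pictures are saved under pics/ and viewed, at most 10 in all, crops included, and the job is handed in when it is done.

Besides the shell and the picture viewer there is one more tool, called after "Emit:" as name(argument=value, ...) on one line, values as JSON. play_rows: Moves the arm, as the interface text tells. Its arguments: {"type":"object","properties":{"steps":{"type":"array"},"grip_force":{"type":"number"}},"required":["steps"]}

```bash
mkdir -p pics; cat > h.py <<'E'
import numpy as np, cv2
from rig import r, vision
def px2w(cam,uv,z=None,depth=None):
    c=vision.calibration(cam);M=np.array(c["mtx"]);k=c["k1"];T=np.array(c["extrinsics"])
    uv=np.atleast_2d(uv).astype(float)
    d=np.c_[(uv[:,0]-M[0,2])/M[0,0],(uv[:,1]-M[1,2])/M[1,1]];s=d.copy()
    for _ in range(20): s=d/(1+k*(s**2).sum(1,keepdims=True))
    ray=np.c_[s,np.ones(len(s))]
    if depth is not None: return (ray*np.asarray(depth)[:,None])@T[:3,:3].T+T[:3,3]
    w=ray@T[:3,:3].T; return T[:3,3]+w*((z-T[2,3])/w[:,2])[:,None]
E
cat > a.py <<'E'
from h import *
for n in ("top","side"):
    im,d=vision.grab_frame(n); cv2.imwrite(f"pics/{n}0.png",im[:,:,::-1]); np.save(n+"d.npy",d)
print(r.sense())
np.set_printoptions(precision=1,suppress=True)
for t,z in [("bay_0",30),("bay_1",30),("bay_2",30),("bay_3",30),("forming_block",30),("cradle",0),("scoop_bin",0),("scoop_bin_liner",0),("flat_tray",0),("flat_tray_liner",0),("tape_roll",0),("grinding_discs",0),("body_hammer",0),("dolly",0)]:
    for cam in ("top","side"):
        L=vision.landmark_of(cam,t)
        print(t,cam,[(round(o["conf"],2),np.round(o["uv"]),px2w(cam,o["uv"],z)[0]) for o in L[:2]])
E
python3 a.py
```

```text
{'clock': 0.1, 'qpos': array([-1.27538101e+00,  3.53562356e-01,  1.63405221e+00,  1.45331988e-05,
        1.15525058e+00, -2.38988607e-03]), 'qvel': array([ 0.00077669, -0.00285308, -0.00402488, -0.0015722 , -0.00131347,
        0.00125485]), 'joint_efforts': array([-2.97130784e-03, -6.06358910e+01, -3.42819428e+01, -1.62279443e-04,
        3.81650316e-03,  2.27271795e-05]), 'eef_pos': array([ 183.27172933, -597.06586383,  230.65033609]), 'tcp_rot': array([-3.14032020e+00, -1.63299601e-05,  2.97799313e-01]), 'contact_force': array([ 0.35720084, -0.18065483,  0.1238093 ]), 'wrist_torque': array([-0.02641381,  0.04405091,  0.001227  ]), 'grasp_force': 0.0, 'opening': 0.9967450554031726}
bay_0 top [(0.97, array([341., 217.]), array([533.9, -69.9,  30. ])), (0.82, array([276., 209.]), array([552.2,  86.3,  30. ]))]
bay_0 side [(0.94, array([319., 236.]), array([528.5, -76.9,  30. ])), (0.85, array([315., 215.]), array([545. ,   6.2,  30. ]))]
bay_1 top [(0.97, array([341., 217.]), array([533.9, -69.9,  30. ])), (0.82, array([276., 209.]), array([552.2,  86.3,  30. ]))]
bay_1 side [(0.94,
[... 1706 characters left out ...]
]), array([465.2, 381.7,   0. ]))]
tape_roll top [(0.84, array([230., 283.]), array([374. , 195.9,   0. ]))]
tape_roll side [(0.57, array([231., 198.]), array([372. , 194.6,   0. ]))]
grinding_discs top [(0.89, array([389., 282.]), array([ 379.3, -189.3,    0. ]))]
grinding_discs side [(0.77, array([254., 297.]), array([ 373.9, -190.2,   -0. ]))]
body_hammer top [(0.58, array([344., 134.]), array([745. , -77.5,   0. ])), (0.25, array([156., 245.]), array([462.3, 379.6,   0. ]))]
body_hammer side [(0.62, array([408., 232.]), array([739.1, -77.2,   0. ]))]
dolly top [(0.8, array([230., 133.]), array([746.1, 207.2,   0. ]))]
dolly side [(0.77, array([363., 181.]), array([736.2, 190.7,   0. ]))]
```

```bash
python3 - <<'E'
import cv2
a=cv2.imread('pics/top0.png')[100:320,90:530]
cv2.imwrite('pics/topc.png',cv2.resize(a,(800,400),interpolation=cv2.INTER_CUBIC))
b=cv2.imread('pics/top0.png')[170:260,240:400]
cv2.imwrite('pics/topcr.png',cv2.resize(b,(800,450),interpolation=cv2.INTER_CUBIC))
E
```

```text
(no output)
```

View pics/topc.png

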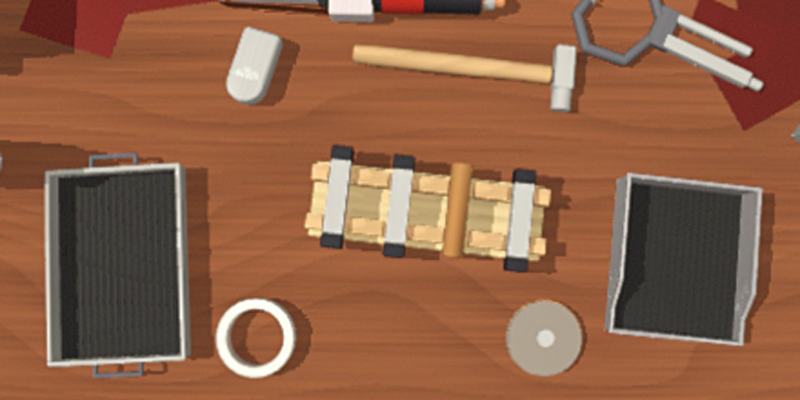

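View pics/topcr.png

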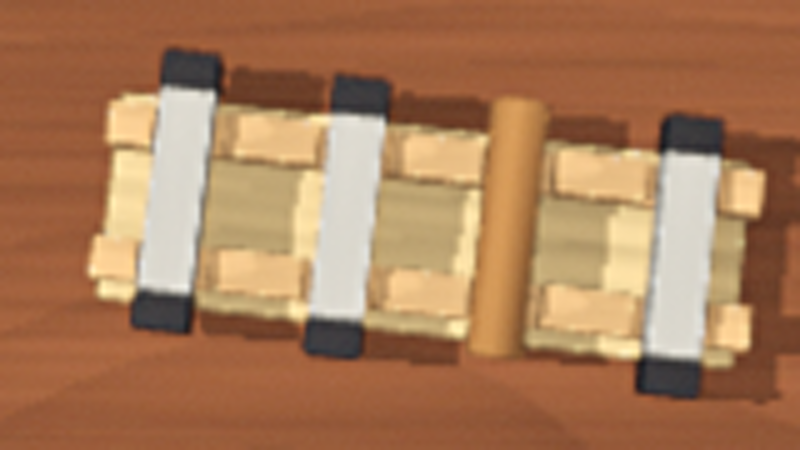

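Top view: lengths sit in crop at (179,190), (348,215), (681,256), half-round block at (508,228) (third from the left). The tray is on the left (+y) and the bin on the right.

```bash
cat > m.py <<'E'
from h import *
np.set_printoptions(precision=2,suppress=True)
im=cv2.imread('pics/top0.png'); d=np.load('topd.npy')
hsv=cv2.cvtColor(im,cv2.COLOR_BGR2HSV)
m=((hsv[...,1]<40)&(hsv[...,2]>170)).astype(np.uint8); m[:170]=0;m[255:]=0;m[:,:240]=0;m[:,400:]=0
n,l,s,c=cv2.connectedComponentsWithStats(m)
for i in range(1,n):
    if s[i,4]<100: continue
    v,u=np.nonzero(l==i)
    w=px2w("top",np.c_[u,v],55)[:,:2]; wd=px2w("top",np.c_[u,v],depth=d[v,u])
    e=np.linalg.svd(w-w.mean(0),full_matrices=False)[2][0]; e=e*np.sign(e[0])
    print("bar",s[i],w.mean(0),"yaw",np.arctan2(e[1],e[0]),"depth med",np.median(wd,0), cv2.minAreaRect(w.astype(np.float32)))
for t in ("scoop_bin_liner","flat_tray_liner"):
    for cam in ("top","side"):
        vision.grab_frame(cam); o=vision.cut_out(cam,t)[0]
        v,u=np.nonzero(o["region"]); w=px2w(cam,np.c_[u,v],5)[:,:2]
        print(t,cam,o["conf"],w.mean(0),cv2.minAreaRect(w.astype(np.float32)))
print(r.sense()["clock"])
E
python3 m.py
```

```text
bar [268 188  15  41 425] [553.51  86.25] yaw -0.10449590877291158 depth med [554.53  86.15  54.43] ((553.6341552734375, 86.33684539794922), (24.290390014648438, 93.73770904541016), 84.2044448852539)
bar [302 193  15  41 427] [541.86   6.92] yaw -0.10234950891832595 depth med [541.46   6.88  54.54] ((542.169677734375, 6.922886848449707), (24.111207962036133, 93.88442993164062), 84.16593170166016)
bar [369 201  15  41 454] [ 525.62 -147.99] yaw -0.10399726255869626 depth med [ 524.7  -148.11   54.52] ((525.8683471679688, -147.92984008789062), (26.210445404052734, 93.28781127929688), 84.2239990234375)
scoop_bin_liner top 0.67 [ 473.88 -373.33] ((475.466552734375, -372.3587951660156), (164.54383850097656, 198.24520874023438), 84.1385269165039)
scoop_bin_liner side 0.74 [ 471.05 -357.09] ((475.22540283203125, -354.1839294433594), (146.65809631347656, 197.4916534423828), 84.7947769165039)
flat_tray_liner top 0.96 [462.67 381.63] ((463.0805358886719, 382.0061950683594), (248.28553771972656, 164.58335876464844), 4.308002948760986)
flat_tray_liner side 0.62 [465.26 403.  ] ((463.1687927246094, 407.7755126953125), (242.19371032714844, 122.66934204101562), 6.180001258850098)
1.9
```

```bash
cat > g.py <<'E'
import sys,numpy as np
from rig import r
# usage: g.py x y z yaw [x y z yaw]: deltas in tool frame from the current pose
s=r.sense();p=s["eef_pos"];y=s["tcp_rot"][2]
print("t",s["clock"],p.round(1),"yaw",round(y,3),"F",s["contact_force"].round(2),"op",round(s["opening"],3),"gf",round(s["grasp_force"],1))
a=list(map(float,sys.argv[1:]))
for i in range(0,len(a),4):
    d=np.array(a[i:i+3])-p
    print([round(v/10,2) for v in (np.cos(y)*d[0]+np.sin(y)*d[1], np.sin(y)*d[0]-np.cos(y)*d[1], -d[2])],"yaw",round(y-a[i+3],3))
E
python3 g.py 526 -148 130 -0.104
```

```text
t 1.9 [ 183.4 -597.5  231.3] yaw 0.298 F [ 0.29  0.42 -0.77] op 0.997 gf 0.0
[np.float64(45.94), np.float64(-32.92), np.float64(10.13)] yaw 0.402
```

Emit:
play_rows(steps=[{"delta_pos": [45.9,-32.9,8],"yaw": 0.402,"jaw": 100},{"delta_pos": [45.9,-32.9,8],"yaw": 0.402,"jaw": 100},{"delta_pos": [45.9,-32.9,8],"yaw": 0.402,"jaw": 100},{"delta_pos": [45.9,-32.9,8],"yaw": 0.402,"jaw": 100},{"delta_pos": [45.9,-32.9,8],"yaw": 0.402,"jaw": 100},{"delta_pos": [45.9,-32.9,8],"yaw": 0.402,"jaw": 100},{"delta_pos": [45.9,-32.9,8],"yaw": 0.402,"jaw": 100},{"delta_pos": [45.9,-32.9,8],"yaw": 0.402,"jaw": 100}], grip_force=60)

```text
clock: 2.7
eef_pos: [424.0, -281.5, 175.4]
tcp_rot: [3.141, -0.001, -0.104]
contact_force: [1.4, -1.1, -1.2]
opening: 0.998
grasp_force: 0.0
```

```bash
python3 g.py 526 -148 130 -0.104
```

```text
t 2.7 [ 424.  -281.5  175.4] yaw -0.104 F [ 1.38 -1.12 -1.22] op 0.998 gf 0.0
[np.float64(8.75), np.float64(-14.34), np.float64(4.54)] yaw -0.0
```

Emit:
play_rows(steps=[{"delta_pos": [8.7,-14.3,4.5],"yaw": 0,"jaw": 100},{"delta_pos": [8.7,-14.3,4.5],"yaw": 0,"jaw": 100},{"delta_pos": [8.7,-14.3,4.5],"yaw": 0,"jaw": 100},{"delta_pos": [8.7,-14.3,4.5],"yaw": 0,"jaw": 100},{"delta_pos": [8.7,-14.3,4.5],"yaw": 0,"jaw": 100},{"delta_pos": [8.7,-14.3,4.5],"yaw": 0,"jaw": 100},{"delta_pos": [8.7,-14.3,4.5],"yaw": 0,"jaw": 100},{"delta_pos": [8.7,-14.3,4.5],"yaw": 0,"jaw": 100}])

```text
clock: 3.5
eef_pos: [524.0, -151.0, 130.7]
tcp_rot: [3.141, -0.0, -0.106]
contact_force: [0.2, -0.7, 0.6]
opening: 1.001
grasp_force: 0.0
```

```bash
python3 g.py 525.5 -148 22.5 -0.104
```

```text
t 3.5 [ 524.  -151.   130.7] yaw -0.106 F [ 0.21 -0.67  0.64] op 1.001 gf 0.0
[np.float64(0.12), np.float64(-0.31), np.float64(10.82)] yaw -0.002
```

Emit:
play_rows(steps=[{"delta_pos": [0.1,-0.3,3],"yaw": 0,"jaw": 100},{"delta_pos": [0.1,-0.3,6],"yaw": 0,"jaw": 100},{"delta_pos": [0.1,-0.3,9],"yaw": 0,"jaw": 100},{"delta_pos": [0.1,-0.3,10.8],"yaw": 0,"jaw": 100},{"delta_pos": [0.1,-0.3,10.8],"yaw": 0,"jaw": 100},{"delta_pos": [0.1,-0.3,10.8],"yaw": 0,"jaw": 0},{"delta_pos": [0.1,-0.3,10.8],"yaw": 0,"jaw": 0},{"delta_pos": [0.1,-0.3,10.8],"yaw": 0,"jaw": 0}])

```text
clock: 4.3
eef_pos: [526.5, -147.5, 23.6]
tcp_rot: [3.141, -0.002, -0.104]
contact_force: [0.4, 0.1, 0.6]
opening: 0.52
grasp_force: 0.0
```

Emit:
play_rows(steps=[{"delta_pos": [0,0,0],"yaw": 0,"jaw": 0},{"delta_pos": [0,0,0],"yaw": 0,"jaw": 0},{"delta_pos": [0,0,-2],"yaw": 0,"jaw": 0},{"delta_pos": [0,0,-4],"yaw": 0,"jaw": 0},{"delta_pos": [0,0,-7],"yaw": 0,"jaw": 0},{"delta_pos": [0,0,-10],"yaw": 0,"jaw": 0},{"delta_pos": [0,0,-10],"yaw": 0,"jaw": 0},{"delta_pos": [0,0,-10],"yaw": 0,"jaw": 0}])

```text
clock: 5.1
eef_pos: [525.8, -147.0, 122.7]
tcp_rot: [3.141, -0.001, -0.104]
contact_force: [-0.5, 0.7, -2.8]
opening: 0.279
grasp_force: 59.4
```

Emit:
play_rows(steps=[{"delta_pos": [0,0,0],"yaw": 0,"jaw": 0},{"delta_pos": [0,0,0],"yaw": 0,"jaw": 0},{"delta_pos": [0,0,0],"yaw": 0,"jaw": 0},{"delta_pos": [0,0,0],"yaw": 0,"jaw": 0},{"delta_pos": [0,0,0],"yaw": 0,"jaw": 0},{"delta_pos": [0,0,0],"yaw": 0,"jaw": 0},{"delta_pos": [0,0,0],"yaw": 0,"jaw": 0},{"delta_pos": [0,0,0],"yaw": 0,"jaw": 0}])

```text
clock: 5.9
eef_pos: [525.7, -147.1, 122.3]
tcp_rot: [3.142, -0.0, -0.104]
contact_force: [-0.1, -0.5, -2.1]
opening: 0.285
grasp_force: 59.4
```

```bash
cat > w.py <<'E'
from h import *
F=[]
for i in range(4):
    s=r.sense(); F.append(s["contact_force"]); vision.grab_frame("top")
F.append(r.sense()["contact_force"])
print(np.mean(F,0).round(2),np.std(F,0).round(2))
E
python3 w.py; python3 g.py 475 -404 110 -0.1 459 343 110 0.075
```

```text
[-0.11 -0.07 -2.45] [0.69 0.34 0.44]
t 6.1 [ 525.7 -147.   122.3] yaw -0.104 F [-0.65  0.45 -2.67] op 0.282 gf 59.4
[np.float64(-2.37), np.float64(26.08), np.float64(1.23)] yaw -0.004
[np.float64(-11.73), np.float64(-48.05), np.float64(1.23)] yaw -0.179
```

2.45 N → 0.25 kg: hollow, to the bin.

Emit:
play_rows(steps=[{"delta_pos": [-2.6,26,1],"yaw": 0,"jaw": 0},{"delta_pos": [-2.6,26,1],"yaw": 0,"jaw": 0},{"delta_pos": [-2.6,26,1],"yaw": 0,"jaw": 0},{"delta_pos": [-2.6,26,1],"yaw": 0,"jaw": 0},{"delta_pos": [-2.6,26,1],"yaw": 0,"jaw": 0},{"delta_pos": [-2.6,26,1],"yaw": 0,"jaw": 0},{"delta_pos": [-2.6,26,1],"yaw": 0,"jaw": 0},{"delta_pos": [-2.6,26,1],"yaw": 0,"jaw": 0}])

```text
clock: 6.9
eef_pos: [472.6, -402.1, 112.0]
tcp_rot: [-3.141, 0.001, -0.105]
contact_force: [0.4, 0.6, -2.1]
opening: 0.283
grasp_force: 59.8
```

```bash
python3 g.py 472 -404 6 -0.1
```

```text
t 6.9 [ 472.6 -402.1  112. ] yaw -0.105 F [ 0.38  0.61 -2.05] op 0.283 gf 59.8
[np.float64(-0.04), np.float64(0.2), np.float64(10.6)] yaw -0.005
```

Emit:
play_rows(steps=[{"delta_pos": [0,0.1,3],"yaw": 0,"jaw": 0},{"delta_pos": [0,0.1,6],"yaw": 0,"jaw": 0},{"delta_pos": [0,0.1,8],"yaw": 0,"jaw": 0},{"delta_pos": [0,0.1,9.2],"yaw": 0,"jaw": 0},{"delta_pos": [0,0.1,9.8],"yaw": 0,"jaw": 0},{"delta_pos": [0,0.1,10.2],"yaw": 0,"jaw": 0},{"delta_pos": [0,0.1,10.4],"yaw": 0,"jaw": 0},{"delta_pos": [0,0.1,10.4],"yaw": 0,"jaw": 0}])

```text
clock: 7.7
eef_pos: [473.1, -404.1, 8.8]
tcp_rot: [3.141, -0.001, -0.104]
contact_force: [1.0, 1.0, -1.5]
opening: 0.278
grasp_force: 59.9
```

Emit:
play_rows(steps=[{"delta_pos": [0,0,0.2],"yaw": 0,"jaw": 0},{"delta_pos": [0,0,0.3],"yaw": 0,"jaw": 0},{"delta_pos": [0,0,0.3],"yaw": 0,"jaw": 0},{"delta_pos": [0,0,0.3],"yaw": 0,"jaw": 0},{"delta_pos": [0,0,0.3],"yaw": 0,"jaw": 33},{"delta_pos": [0,0,0.3],"yaw": 0,"jaw": 50},{"delta_pos": [0,0,0.3],"yaw": 0,"jaw": 55},{"delta_pos": [0,0,0.3],"yaw": 0,"jaw": 55}])

```text
clock: 8.5
eef_pos: [472.8, -403.3, 5.6]
tcp_rot: [-3.141, 0.0, -0.104]
contact_force: [0.8, 3.6, 3.4]
opening: 0.552
grasp_force: 2.5
```

Emit:
play_rows(steps=[{"delta_pos": [0,0,-3],"yaw": 0,"jaw": 55},{"delta_pos": [0,0,-6],"yaw": 0,"jaw": 55},{"delta_pos": [0,0,-9],"yaw": 0,"jaw": 80},{"delta_pos": [0,0,-12.5],"yaw": 0,"jaw": 100},{"delta_pos": [0,0,-12.5],"yaw": 0,"jaw": 100},{"delta_pos": [5,-20,-12.5],"yaw": 0,"jaw": 100},{"delta_pos": [5,-20,-12.5],"yaw": 0,"jaw": 100},{"delta_pos": [5,-20,-12.5],"yaw": 0,"jaw": 100}])

```text
clock: 9.3
eef_pos: [524.0, -261.8, 129.9]
tcp_rot: [3.142, -0.0, -0.106]
contact_force: [1.4, 0.9, 1.3]
opening: 1.0
grasp_force: 0.0
```

```bash
python3 g.py 542 7 120 -0.103
```

```text
t 9.3 [ 524.  -261.8  129.9] yaw -0.106 F [1.41 0.87 1.32] op 1.0 gf 0.0
[np.float64(-1.05), np.float64(-26.92), np.float64(0.99)] yaw -0.003
```

Emit:
play_rows(steps=[{"delta_pos": [-1,-26.9,1],"yaw": 0,"jaw": 100},{"delta_pos": [-1,-26.9,1],"yaw": 0,"jaw": 100},{"delta_pos": [-1,-26.9,1],"yaw": 0,"jaw": 100},{"delta_pos": [-1,-26.9,1],"yaw": 0,"jaw": 100},{"delta_pos": [-1,-26.9,1],"yaw": 0,"jaw": 100},{"delta_pos": [-1,-26.9,1],"yaw": 0,"jaw": 100},{"delta_pos": [-1,-26.9,1],"yaw": 0,"jaw": 100},{"delta_pos": [-1,-26.9,1],"yaw": 0,"jaw": 100}])

```text
clock: 10.1
eef_pos: [541.9, 5.7, 120.0]
tcp_rot: [3.141, 0.0, -0.103]
contact_force: [0.6, -0.4, 0.2]
opening: 1.004
grasp_force: 0.0
```

```bash
python3 - <<'E'
from h import *
im,d=vision.grab_frame("top"); b=im[190:310,400:520,::-1]
cv2.imwrite("pics/bin1.png",cv2.resize(b,(480,480),interpolation=cv2.INTER_CUBIC))
v,u=np.mgrid[190:310,400:520]; w=px2w("top",np.c_[u.ravel(),v.ravel()],depth=d[190:310,400:520].ravel())
g=im[190:310,400:520].reshape(-1,3); m=(g.min(1)>150)&(w[:,2]>15)&(w[:,2]<45)&(abs(w[:,0]-472)<60)&(abs(w[:,1]+404)<30)
print(m.sum(),w[m].mean(0),w[m].std(0))
E
python3 g.py 542 7 28 -0.103
```

```text
0 [nan nan nan] [nan nan nan]
t 10.15 [541.8   5.  120. ] yaw -0.104 F [ 0.38 -1.05  0.28] op 1.001 gf 0.0
[np.float64(-0.01), np.float64(-0.2), np.float64(9.2)] yaw -0.001<stdin>:6: RuntimeWarning: Mean of empty slice.
  ret = um.true_divide(
  ret = _var(a, axis=axis, dtype=dtype, out=out, ddof=ddof,
  arrmean = um.true_divide(arrmean, div, out=arrmean,
  ret = um.true_divide(
```

View pics/bin1.png

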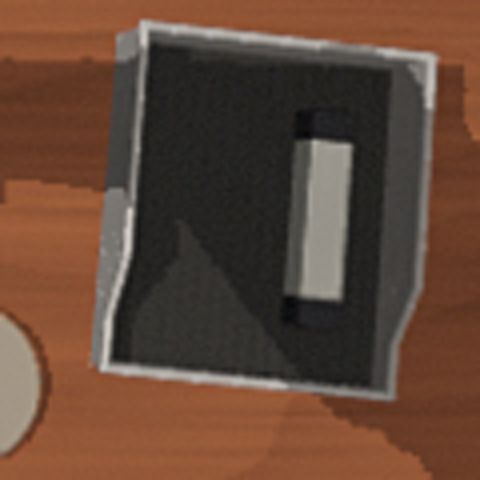

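The first length lies flat in the bin, at (320,215) in the crop, with clear room to its left. Now the second length.

Emit:
play_rows(steps=[{"delta_pos": [0,-0.2,3],"yaw": 0,"jaw": 100},{"delta_pos": [0,-0.2,6],"yaw": 0,"jaw": 100},{"delta_pos": [0,-0.2,8.5],"yaw": 0,"jaw": 100},{"delta_pos": [0,-0.2,9.3],"yaw": 0,"jaw": 100},{"delta_pos": [0,-0.2,9.3],"yaw": 0,"jaw": 0},{"delta_pos": [0,-0.2,9.3],"yaw": 0,"jaw": 0},{"delta_pos": [0,-0.2,9.3],"yaw": 0,"jaw": 0},{"delta_pos": [0,-0.2,9.3],"yaw": 0,"jaw": 0}])

```text
clock: 10.95
eef_pos: [543.1, 7.5, 28.4]
tcp_rot: [-3.141, -0.002, -0.104]
contact_force: [0.0, 1.1, -0.3]
opening: 0.329
grasp_force: 0.0
```

Emit:
play_rows(steps=[{"delta_pos": [0,0,0],"yaw": 0,"jaw": 0},{"delta_pos": [0,0,0],"yaw": 0,"jaw": 0},{"delta_pos": [0,0,-2],"yaw": 0,"jaw": 0},{"delta_pos": [0,0,-4],"yaw": 0,"jaw": 0},{"delta_pos": [0,0,-7],"yaw": 0,"jaw": 0},{"delta_pos": [0,0,-9],"yaw": 0,"jaw": 0},{"delta_pos": [0,0,-9],"yaw": 0,"jaw": 0},{"delta_pos": [0,0,-9],"yaw": 0,"jaw": 0}])

```text
clock: 11.75
eef_pos: [541.8, 7.7, 117.0]
tcp_rot: [3.142, -0.0, -0.104]
contact_force: [-1.1, 0.1, -6.9]
opening: 0.276
grasp_force: 61.1
```

Emit:
play_rows(steps=[{"delta_pos": [0,0,0],"yaw": 0,"jaw": 0},{"delta_pos": [0,0,0],"yaw": 0,"jaw": 0},{"delta_pos": [0,0,0],"yaw": 0,"jaw": 0},{"delta_pos": [0,0,0],"yaw": 0,"jaw": 0},{"delta_pos": [0,0,0],"yaw": 0,"jaw": 0},{"delta_pos": [0,0,0],"yaw": 0,"jaw": 0},{"delta_pos": [0,0,0],"yaw": 0,"jaw": 0},{"delta_pos": [0,0,0],"yaw": 0,"jaw": 0}])

```text
clock: 12.55
eef_pos: [542.2, 7.6, 117.3]
tcp_rot: [-3.142, -0.0, -0.104]
contact_force: [0.2, -0.4, -7.2]
opening: 0.283
grasp_force: 61.1
```

```bash
python3 w.py; python3 g.py 479 -334 120 -0.1 460 415 120 0.075
```

```text
[ 0.17 -0.18 -6.4 ] [0.54 0.34 0.61]
t 12.75 [542.2   7.6 117.3] yaw -0.104 F [ 0.8  -0.27 -6.12] op 0.282 gf 61.1
[np.float64(-2.73), np.float64(34.63), np.float64(-0.27)] yaw -0.004
[np.float64(-12.41), np.float64(-39.66), np.float64(-0.27)] yaw -0.179
```

6.4 N → 0.65 kg: solid, to the tray.

Emit:
play_rows(steps=[{"delta_pos": [-12.4,-39.7,0],"yaw": -0.179,"jaw": 0},{"delta_pos": [-12.4,-39.7,0],"yaw": -0.179,"jaw": 0},{"delta_pos": [-12.4,-39.7,0],"yaw": -0.179,"jaw": 0},{"delta_pos": [-12.4,-39.7,0],"yaw": -0.179,"jaw": 0},{"delta_pos": [-12.4,-39.7,0],"yaw": -0.179,"jaw": 0},{"delta_pos": [-12.4,-39.7,0],"yaw": -0.179,"jaw": 0},{"delta_pos": [-12.4,-39.7,0],"yaw": -0.179,"jaw": 0},{"delta_pos": [-12.4,-39.7,0],"yaw": -0.179,"jaw": 0}])

```text
clock: 13.55
eef_pos: [462.6, 401.8, 117.3]
tcp_rot: [-3.142, -0.0, 0.075]
contact_force: [0.8, -0.8, -6.3]
opening: 0.278
grasp_force: 61.5
```

Emit:
play_rows(steps=[{"delta_pos": [0,0,0],"yaw": 0,"jaw": 0},{"delta_pos": [0,0,0],"yaw": 0,"jaw": 0},{"delta_pos": [0,0,0],"yaw": 0,"jaw": 0},{"delta_pos": [0,0,0],"yaw": 0,"jaw": 0},{"delta_pos": [0,0,0],"yaw": 0,"jaw": 0},{"delta_pos": [0,0,0],"yaw": 0,"jaw": 0},{"delta_pos": [0,0,0],"yaw": 0,"jaw": 0},{"delta_pos": [0,0,0],"yaw": 0,"jaw": 0}])

```text
clock: 14.35
eef_pos: [463.5, 399.5, 117.4]
tcp_rot: [-3.142, -0.0, 0.074]
contact_force: [0.4, -1.1, -5.8]
opening: 0.279
grasp_force: 62.2
```

```bash
python3 g.py 459.5 415 5 0.075
```

```text
t 14.35 [463.5 399.5 117.4] yaw 0.074 F [ 0.35 -1.09 -5.77] op 0.279 gf 62.2
[np.float64(-0.28), np.float64(-1.57), np.float64(11.24)] yaw -0.001
```

Emit:
play_rows(steps=[{"delta_pos": [-0.3,-1.6,3],"yaw": 0,"jaw": 0},{"delta_pos": [-0.3,-1.6,6],"yaw": 0,"jaw": 0},{"delta_pos": [-0.3,-1.6,8],"yaw": 0,"jaw": 0},{"delta_pos": [-0.3,-1.6,9.6],"yaw": 0,"jaw": 0},{"delta_pos": [-0.3,-1.6,10.3],"yaw": 0,"jaw": 0},{"delta_pos": [-0.3,-1.6,10.8],"yaw": 0,"jaw": 0},{"delta_pos": [-0.3,-1.6,11],"yaw": 0,"jaw": 0},{"delta_pos": [-0.3,-1.6,11],"yaw": 0,"jaw": 0}])

```text
clock: 15.15
eef_pos: [459.6, 415.8, 7.9]
tcp_rot: [-3.141, -0.001, 0.075]
contact_force: [0.0, 0.5, -6.8]
opening: 0.285
grasp_force: 62.1
```

Emit:
play_rows(steps=[{"delta_pos": [0,0,0.1],"yaw": 0,"jaw": 0},{"delta_pos": [0,0,0.15],"yaw": 0,"jaw": 0},{"delta_pos": [0,0,0.15],"yaw": 0,"jaw": 0},{"delta_pos": [0,0,0.15],"yaw": 0,"jaw": 33},{"delta_pos": [0,0,0.15],"yaw": 0,"jaw": 45},{"delta_pos": [0,0,0.15],"yaw": 0,"jaw": 55},{"delta_pos": [0,0,0.15],"yaw": 0,"jaw": 55},{"delta_pos": [0,0,0.15],"yaw": 0,"jaw": 55}])

```text
clock: 15.95
eef_pos: [459.3, 415.6, 6.0]
tcp_rot: [-3.141, -0.0, 0.075]
contact_force: [-0.0, -0.2, 0.6]
opening: 0.55
grasp_force: 0.0
```

Emit:
play_rows(steps=[{"delta_pos": [0,0,-3],"yaw": 0,"jaw": 55},{"delta_pos": [0,0,-6],"yaw": 0,"jaw": 55},{"delta_pos": [0,0,-9],"yaw": 0,"jaw": 80},{"delta_pos": [0,0,-12],"yaw": 0,"jaw": 100},{"delta_pos": [0,0,-12],"yaw": 0,"jaw": 100},{"delta_pos": [5,20,-12],"yaw": 0,"jaw": 100},{"delta_pos": [5,20,-12],"yaw": 0,"jaw": 100},{"delta_pos": [5,20,-12],"yaw": 0,"jaw": 100}])

```text
clock: 16.75
eef_pos: [506.1, 271.7, 125.2]
tcp_rot: [3.141, 0.0, 0.076]
contact_force: [0.9, -0.5, 0.3]
opening: 1.0
grasp_force: 0.0
```

```bash
python3 g.py 553 86 120 -0.104
```

```text
t 16.75 [506.1 271.7 125.2] yaw 0.076 F [ 0.94 -0.48  0.35] op 1.0 gf 0.0
[np.float64(3.26), np.float64(18.87), np.float64(0.52)] yaw 0.18
```

Emit:
play_rows(steps=[{"delta_pos": [3.3,18.9,0.5],"yaw": 0.18,"jaw": 100},{"delta_pos": [3.3,18.9,0.5],"yaw": 0.18,"jaw": 100},{"delta_pos": [3.3,18.9,0.5],"yaw": 0.18,"jaw": 100},{"delta_pos": [3.3,18.9,0.5],"yaw": 0.18,"jaw": 100},{"delta_pos": [3.3,18.9,0.5],"yaw": 0.18,"jaw": 100},{"delta_pos": [3.3,18.9,0.5],"yaw": 0.18,"jaw": 100},{"delta_pos": [3.3,18.9,0.5],"yaw": 0.18,"jaw": 100},{"delta_pos": [3.3,18.9,0.5],"yaw": 0.18,"jaw": 100}])

```text
clock: 17.55
eef_pos: [553.0, 88.2, 120.6]
tcp_rot: [-3.142, 0.0, -0.104]
contact_force: [-0.9, -0.2, 1.3]
opening: 0.999
grasp_force: 0.0
```

```bash
python3 g.py 553 86.3 28 -0.104
```

```text
t 17.55 [553.   88.2 120.6] yaw -0.104 F [-0.87 -0.16  1.3 ] op 0.999 gf 0.0
[np.float64(0.02), np.float64(0.19), np.float64(9.26)] yaw 0.0
```

Emit:
play_rows(steps=[{"delta_pos": [0,0.1,3],"yaw": 0,"jaw": 100},{"delta_pos": [0,0.1,6],"yaw": 0,"jaw": 100},{"delta_pos": [0,0.1,8.5],"yaw": 0,"jaw": 100},{"delta_pos": [0,0.1,9.3],"yaw": 0,"jaw": 100},{"delta_pos": [0,0.1,9.3],"yaw": 0,"jaw": 0},{"delta_pos": [0,0.1,9.3],"yaw": 0,"jaw": 0},{"delta_pos": [0,0.1,9.3],"yaw": 0,"jaw": 0},{"delta_pos": [0,0.1,9.3],"yaw": 0,"jaw": 0}])

```text
clock: 18.35
eef_pos: [554.0, 86.3, 28.9]
tcp_rot: [-3.141, -0.002, -0.105]
contact_force: [-0.9, -0.3, -0.0]
opening: 0.331
grasp_force: 0.1
```

Emit:
play_rows(steps=[{"delta_pos": [0,0,0],"yaw": 0,"jaw": 0},{"delta_pos": [0,0,0],"yaw": 0,"jaw": 0},{"delta_pos": [0,0,-2],"yaw": 0,"jaw": 0},{"delta_pos": [0,0,-4],"yaw": 0,"jaw": 0},{"delta_pos": [0,0,-7],"yaw": 0,"jaw": 0},{"delta_pos": [0,0,-9],"yaw": 0,"jaw": 0},{"delta_pos": [0,0,-9],"yaw": 0,"jaw": 0},{"delta_pos": [0,0,-9],"yaw": 0,"jaw": 0}])

```text
clock: 19.15
eef_pos: [553.1, 86.0, 117.8]
tcp_rot: [-3.141, -0.001, -0.105]
contact_force: [-0.9, -0.0, -3.6]
opening: 0.281
grasp_force: 59.5
```

Emit:
play_rows(steps=[{"delta_pos": [0,0,0],"yaw": 0,"jaw": 0},{"delta_pos": [0,0,0],"yaw": 0,"jaw": 0},{"delta_pos": [0,0,0],"yaw": 0,"jaw": 0},{"delta_pos": [0,0,0],"yaw": 0,"jaw": 0},{"delta_pos": [0,0,0],"yaw": 0,"jaw": 0},{"delta_pos": [0,0,0],"yaw": 0,"jaw": 0},{"delta_pos": [0,0,0],"yaw": 0,"jaw": 0},{"delta_pos": [0,0,0],"yaw": 0,"jaw": 0}])

```text
clock: 19.95
eef_pos: [553.2, 86.1, 117.8]
tcp_rot: [-3.142, -0.0, -0.105]
contact_force: [0.1, 0.3, -2.3]
opening: 0.28
grasp_force: 59.5
```

```bash
python3 w.py; python3 g.py 479 -334 120 -0.1 465 343 120 0.075
```

```text
[-0.1  -0.33 -2.65] [0.37 0.59 0.26]
t 20.15 [553.3  86.1 117.8] yaw -0.105 F [ 0.5  -1.44 -2.36] op 0.278 gf 59.5
[np.float64(-2.97), np.float64(42.56), np.float64(-0.22)] yaw -0.005
[np.float64(-11.48), np.float64(-24.62), np.float64(-0.22)] yaw -0.18
```

2.65 N → hollow, to the bin's other half.

Emit:
play_rows(steps=[{"delta_pos": [-3,42.5,-0.2],"yaw": 0,"jaw": 0},{"delta_pos": [-3,42.5,-0.2],"yaw": 0,"jaw": 0},{"delta_pos": [-3,42.5,-0.2],"yaw": 0,"jaw": 0},{"delta_pos": [-3,42.5,-0.2],"yaw": 0,"jaw": 0},{"delta_pos": [-3,42.5,-0.2],"yaw": 0,"jaw": 0},{"delta_pos": [-3,42.5,-0.2],"yaw": 0,"jaw": 0},{"delta_pos": [-3,42.5,-0.2],"yaw": 0,"jaw": 0},{"delta_pos": [-3,42.5,-0.2],"yaw": 0,"jaw": 0}])

```text
clock: 20.95
eef_pos: [482.7, -309.8, 119.9]
tcp_rot: [3.141, -0.0, -0.105]
contact_force: [0.4, 0.1, -1.9]
opening: 0.276
grasp_force: 59.8
```

```bash
python3 g.py 479 -335 5 -0.1
```

```text
t 20.95 [ 482.7 -309.8  119.9] yaw -0.105 F [ 0.38  0.07 -1.86] op 0.276 gf 59.8
[np.float64(-0.1), np.float64(2.54), np.float64(11.49)] yaw -0.005
```

Emit:
play_rows(steps=[{"delta_pos": [-0.1,2.3,0],"yaw": 0,"jaw": 0},{"delta_pos": [-0.1,2.3,0],"yaw": 0,"jaw": 0},{"delta_pos": [-0.1,2.3,0],"yaw": 0,"jaw": 0},{"delta_pos": [-0.1,2.3,0],"yaw": 0,"jaw": 0},{"delta_pos": [-0.1,2.3,0],"yaw": 0,"jaw": 0},{"delta_pos": [-0.1,2.3,2],"yaw": 0,"jaw": 0},{"delta_pos": [-0.1,2.3,3],"yaw": 0,"jaw": 0},{"delta_pos": [-0.1,2.3,3],"yaw": 0,"jaw": 0}])

```text
clock: 21.75
eef_pos: [479.1, -329.1, 88.2]
tcp_rot: [-3.14, 0.003, -0.104]
contact_force: [-1.2, -0.3, -2.4]
opening: 0.281
grasp_force: 59.8
```

```bash
python3 g.py 479 -335 6 -0.1
```

```text
t 21.75 [ 479.1 -329.1   88.2] yaw -0.104 F [-1.24 -0.27 -2.36] op 0.281 gf 59.8
[np.float64(0.05), np.float64(0.59), np.float64(8.22)] yaw -0.004
```

Emit:
play_rows(steps=[{"delta_pos": [0,0.5,1.5],"yaw": 0,"jaw": 0},{"delta_pos": [0,0.5,3.5],"yaw": 0,"jaw": 0},{"delta_pos": [0,0.5,5.5],"yaw": 0,"jaw": 0},{"delta_pos": [0,0.5,6.8],"yaw": 0,"jaw": 0},{"delta_pos": [0,0.5,7.4],"yaw": 0,"jaw": 0},{"delta_pos": [0,0.5,7.8],"yaw": 0,"jaw": 0},{"delta_pos": [0,0.5,7.8],"yaw": 0,"jaw": 0},{"delta_pos": [0,0.5,7.8],"yaw": 0,"jaw": 0}])

```text
clock: 22.55
eef_pos: [479.8, -335.8, 12.3]
tcp_rot: [3.141, -0.001, -0.105]
contact_force: [-0.7, 0.5, -2.7]
opening: 0.282
grasp_force: 60.0
```

Emit:
play_rows(steps=[{"delta_pos": [0,0,0.3],"yaw": 0,"jaw": 0},{"delta_pos": [0,0,0.6],"yaw": 0,"jaw": 0},{"delta_pos": [0,0,0.6],"yaw": 0,"jaw": 0},{"delta_pos": [0,0,0.6],"yaw": 0,"jaw": 0},{"delta_pos": [0,0,0.6],"yaw": 0,"jaw": 33},{"delta_pos": [0,0,0.6],"yaw": 0,"jaw": 45},{"delta_pos": [0,0,0.6],"yaw": 0,"jaw": 55},{"delta_pos": [0,0,0.6],"yaw": 0,"jaw": 55}])

```text
clock: 23.35
eef_pos: [479.4, -335.5, 5.8]
tcp_rot: [3.142, -0.0, -0.105]
contact_force: [0.2, -0.3, 0.6]
opening: 0.545
grasp_force: 0.0
```

Emit:
play_rows(steps=[{"delta_pos": [0,0,-3],"yaw": 0,"jaw": 55},{"delta_pos": [0,0,-6],"yaw": 0,"jaw": 55},{"delta_pos": [0,0,-10],"yaw": 0,"jaw": 55},{"delta_pos": [0,0,-14],"yaw": 0,"jaw": 55},{"delta_pos": [0,0,-18],"yaw": 0,"jaw": 55},{"delta_pos": [0,-15,-18],"yaw": 0,"jaw": 55},{"delta_pos": [0,-15,-18],"yaw": 0,"jaw": 55},{"delta_pos": [0,-15,-18],"yaw": 0,"jaw": 55}])

```text
clock: 24.15
eef_pos: [495.0, -185.1, 186.2]
tcp_rot: [3.141, -0.001, -0.107]
contact_force: [1.0, 1.2, 0.2]
opening: 0.549
grasp_force: 0.0
```

Emit:
play_rows(steps=[{"delta_pos": [0,-10,0],"yaw": 0,"jaw": 55},{"delta_pos": [0,-10,0],"yaw": 0,"jaw": 55},{"delta_pos": [0,-10,0],"yaw": 0,"jaw": 55},{"delta_pos": [0,-10,0],"yaw": 0,"jaw": 55},{"delta_pos": [0,-10,0],"yaw": 0,"jaw": 55},{"delta_pos": [0,-10,0],"yaw": 0,"jaw": 55},{"delta_pos": [0,-10,0],"yaw": 0,"jaw": 55},{"delta_pos": [0,-10,0],"yaw": 0,"jaw": 55}])

```text
clock: 24.95
eef_pos: [505.5, -87.8, 185.6]
tcp_rot: [3.142, 0.0, -0.107]
contact_force: [-0.0, -0.5, 0.1]
opening: 0.553
grasp_force: 0.0
```

```bash
python3 - <<'E'
from h import *
im,d=vision.grab_frame("top")
cv2.imwrite("pics/end.png",cv2.resize(im[100:320,90:530,::-1],(800,400),interpolation=cv2.INTER_CUBIC))
print(r.sense()["clock"])
E
```

```text
25.0
```

View pics/end.png

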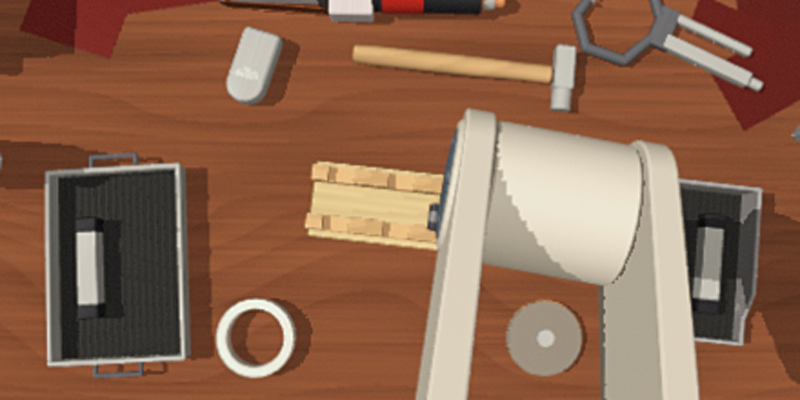

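The solid one lies flat in the tray at (88,268). The arm hides the second hollow one and the block, so I move aside to check.

Emit:
play_rows(steps=[{"delta_pos": [0,-25,0],"yaw": 0,"jaw": 55},{"delta_pos": [0,-25,0],"yaw": 0,"jaw": 55},{"delta_pos": [0,-25,0],"yaw": 0,"jaw": 55},{"delta_pos": [0,-25,0],"yaw": 0,"jaw": 55},{"delta_pos": [0,-25,0],"yaw": 0,"jaw": 55},{"delta_pos": [0,-25,0],"yaw": 0,"jaw": 55},{"delta_pos": [0,-25,0],"yaw": 0,"jaw": 55},{"delta_pos": [0,-25,0],"yaw": 0,"jaw": 55}])

```text
clock: 25.8
eef_pos: [531.6, 160.8, 185.4]
tcp_rot: [3.141, 0.001, -0.106]
contact_force: [-0.3, 0.2, 0.0]
opening: 0.552
grasp_force: 0.0
```

```bash
python3 - <<'E'
from h import *
im,d=vision.grab_frame("top")
cv2.imwrite("pics/end2.png",cv2.resize(im[100:320,90:530,::-1],(800,400),interpolation=cv2.INTER_CUBIC))
print(r.sense()["clock"])
E
```

```text
25.85
```

View pics/end2.png

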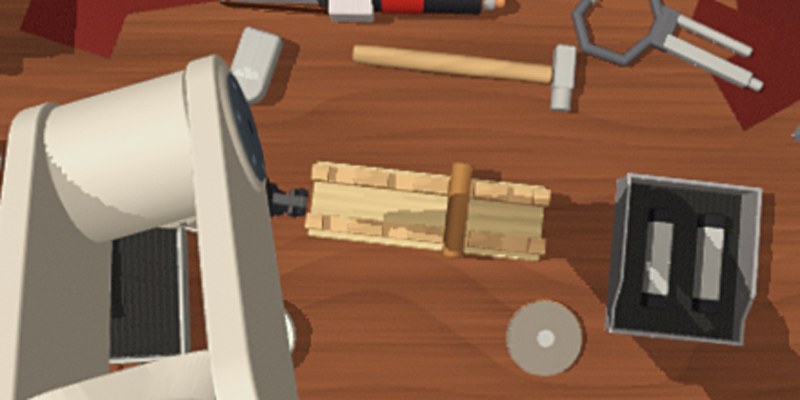

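Both hollow lengths lie flat in the bin at (658,258) and (709,262). The forming block is unmoved at (458,210), and the hammer, dolly and discs have not moved either.

```bash
python3 -c "
from rig import r
print(r.sign_off())"
```

```text
the job is handed in; nothing more can be done
None
```

I weighed all three lengths as I lifted them: the two hollow ones (about 0.25 and 0.27 kg) lie flat in the cut-away bin, the solid one (about 0.65 kg) lies flat in the handled tray, nothing else was moved, and the job was handed in at about 26 s.

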